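# Open the purge-gas valve and ease it off its stop

### The job

Open the purge-gas valve by turning its handwheel anticlockwise, following the wheel as its stem rises, until you feel the stem come up snugly against its stop - do not wrench it. Then turn it back clockwise by a quarter of a turn so that it cannot jam, and let go of the wheel. Leave the other things on the bench where they are.

Things in the scene. Friction and masses are not known exactly. Their poses are not given: they have to be found in the camera images.
- valve: brass globe valve with a two-post yoke, fixed on an aluminium plate 110 x 150 mm; its pipe runs along its own y, 45 mm up, and bends down into the bench 124 mm either side. Origin: under the plate, on the stem axis; z up. Yoke bridge: a bar 30 (x) by 64 mm (y), top 128 mm up, with nuts up to 134 mm at y = +-24 mm. Stands anywhere in about 14 x 28 cm, turned up to 0.5 rad
- wheel_centre (a point): centre of the dark steel handwheel on top of the valve (mid rim, on the axis, 164 to 168 mm up at first). Ring 60 mm across, 11 mm thick, three 7 mm spokes, 20 mm hub to 13 mm above this point; can be gripped across from above at any yaw. x along a spoke, z up. Anticlockwise from above, wheel and stem rise 24 mm a turn; friction (about 0.1 N m) holds it where left. Start to stop: 1.9 to 5.2 rad
- stem: steel stem with an 18 mm shoulder inside the yoke. Origin: on the axis, on the shoulder's upper face, 72 mm below the wheel's centre; rises with the wheel, does not turn. The shoulder meets a seat hidden in the sleeve. The stop is firm: past first touch the wheel's torque climbs by some 0.2 N m in 0.1 rad. Snug: 0.1 to 0.2 N m above the running torque; from 0.45 N m above it is wrenched
- sleeve: adjustable stop: dark steel tube 25 mm in diameter through the middle of the yoke's bridge, with a 34 mm brass lock ring; up to 142 mm above the bench. Set by hand, its height differs each time. Origin: on the axis, on its lower face. The seat that stops the shoulder lies out of sight in its bore, 0 to 4 mm above that face, differently each time
- vial_a: small amber glass vial with a blue cap, 23 mm wide, 48 mm tall, bystander; origin under its centre
- vial_b: a second such vial, bystander; origin under its centre
- syringe_case: flat black case with a syringe in it, 45 x 160 x 25 mm, bystander; origin under its centre
- beaker: small glass beaker, 60 mm wide, 70 mm tall, bystander; origin under its centre
- amber_bottle: amber reagent bottle with white cap, 72 mm wide, 150 mm tall, bystander; origin under its centre
- adapter: black power brick, 110 x 50 x 30 mm, bystander; origin under its centre
- spanner: steel spanner 150 mm long lying flat, bystander

How it is judged:
By the outcome, as a careful person would: the job done as asked, in the order asked, and still so for the second after the job is handed in, with the robot touching nothing.
It also fails if it takes over 72 s, if anything falls off the work surface, if the arm or the gripper's body presses on something with over 40 N, if the wrist force passes 120 N, or if a joint passes its speed limit or range.

### The arm

A 6-joint arm with a two-finger parallel gripper is mounted at the origin on the work surface. World frame = base frame: x ahead of the robot, y to its left, z up, the work surface at z = 0. Lengths are in m, angles in rad, forces in N, time in s.
With the tool pointing down it reaches from about 0.3 to 0.775 m from the base axis. Payload 14.6 kg.
Tool frame: the origin (TCP) lies midway between the tips of the shut fingers; the grasp point (between the pads) lies 19 mm behind it (ctrl.pinch_z is the distance from the TCP to the grasp point, in m); z points along the fingers, y is the line along which they close (so a half turn about z gives the same grasp; the last joint's range is limited). The gripper opens to 94 mm and grips with 3 to 60 N. Pads are 16 mm wide; open, the fingers measure 119 mm over their backs; the gripper's body (75 mm by 177 mm) begins 78 mm behind the grasp point.
Start: joints at [1.158, 0.3, 1.521, -0, 1.321, -0.067], TCP at [0.186, 0.517, 0.205] pointing down, gripper open.
Joint ranges: [-3.03, 3.03], [-0.79, 2.21], [0.23, 2.52], [-1.04, 4.18], [0, 3.07], [-2.55, 2.55]. Speed limits (rad/s): [2.22, 2.22, 2.57, 3.14, 3.14, 3.14].

### API

Orientations are given as [roll, pitch, yaw] about the fixed x, y, z axes, in that order (R = Rz(yaw) Ry(pitch) Rx(roll)).
In Python, from station import ctrl gives the robot as it stands.
- The arm moves only by the tool jog_arm, never from a script. Its argument "motion" is a list of rows, each a list of 7 numbers: the shift along the tool's x, y, z in m, then the turn, a rotation vector about the tool's x, y, z in rad, then the opening, from -1 (shut) to 1 (fully open). In form: [[tx, ty, tz, rx, ry, rz, gripper], ...]. A call has 1 to 5 rows; each row shifts and turns the commanded pose from where the row before left it, along the tool's axes as they then stand; what a row does not reach is not made up. A row lasts 1/10 s, in which the tool goes at most 50 mm and 8.59 degrees, less where a joint would pass 70% of its speed; a pose out of reach is approached as far as the arm can. A call is refused whole if a number of a shift passes 0.05 or a number of a turn 0.15, either way. A call with a gripper value outside its range is refused whole. The fingers move at their own pace and stop on an object; "squeeze" is the grip in N (left out, the last holds). Time passes only in rows, so rows that do not move let the fingers close. It gives the time, the measured TCP pose, the force, the opening and the grip force at its end, in the units of the state.
- ctrl.get_obs(): the state, without advancing time (a new reading comes with each control period).
- ctrl.camera(name): name is "side" or "top" or "wrist"; returns the picture (400x640x3 uint8, red, green, blue); there is no depth.
- ctrl.camera_model(name): a dict with "intrinsics" (3x3 intrinsics, pixels), "rvec" (rotation vector, rad) and "tvec" (3), from world to camera coordinates, as OpenCV has them. Camera axes: x right, y down, z forward; pixel columns grow to the right and rows downward; lengths in m; the calibration is good to about 2 mm. The wrist camera is an equidistant fisheye: a pixel r from the principal point sees the ray r / f radians off the axis. A picture is of the moment at which its call begins: read the wrist's pose just before it. camera_model takes no time and is no camera call; for the wrist camera it gives the pose at the moment of the call.
- ctrl.hand_in(): hands the job in; it is judged then, once.
The state is a dict: "time_s": time; "qpos": joint angles; "joint_vel": joint speeds; "tau": joint torques, N m; "ee_pos": TCP position; "eef_rot": TCP orientation; "force": force on the tool from outside, world axes, zero at the start; "moment": the same for the moment, N m; "grip_width": finger opening in m; "grip_force": force on a finger pad.
Only numpy, scipy, OpenCV 4.12 (cv2) and the standard library are available. Lean on these libraries where they do the work, as an engineer would, in place of code of your own. Each camera call takes 0.05 s, during which the arm holds its last target. There are 200 camera calls.

## Working session

There is one attempt and no reset: what is moved stays moved. The work goes in short steps, Python scripts to look and compute and a tool call to move; the robot and the scene stay as the last step left them, time stands still between calls to the robot, and variables do not carry over. Pictures are saved under pics/ and viewed, at most 10 in all, crops included, and the job is handed in when it is done.

Besides the shell and the picture viewer there is one more tool, called after ">>>" as name([rows], argument=value, ...), one row to a line, values as JSON. jog_arm: Moves the arm, as the interface text tells. Its arguments: {"type":"object","properties":{"motion":{"type":"array"},"squeeze":{"type":"number"}},"required":["motion"]}

```bash
mkdir -p pics
python3 - <<'E'
from station import ctrl
import cv2,numpy as np
o=ctrl.get_obs();print({k:np.round(v,3) for k,v in o.items()})
for n in("top","side"):
    cv2.imwrite(f"pics/{n}0.png",ctrl.camera(n)[:,:,::-1]);m=ctrl.camera_model(n);print(n,m)
E
```

```text
{'time_s': np.float64(0.0), 'qpos': array([ 1.158,  0.3  ,  1.522, -0.   ,  1.321, -0.067]), 'joint_vel': array([ 0.   , -0.   , -0.001,  0.001,  0.   , -0.002]), 'tau': array([ 2.0000e-03, -5.3181e+01, -3.5274e+01,  7.1000e-02,  2.4000e-02,
       -0.0000e+00]), 'ee_pos': array([0.186, 0.517, 0.205]), 'eef_rot': array([-3.14 , -0.   ,  2.796]), 'force': array([-1.18 ,  0.215,  0.465]), 'moment': array([-0.057, -0.004,  0.031]), 'grip_force': np.float64(0.0), 'grip_width': np.float64(0.094)}
top {'intrinsics': array([[500.91951697,   0.        , 330.09067176],
       [  0.        , 500.91951697, 205.39891706],
       [  0.        ,   0.        ,   1.        ]]), 'rvec': array([ 2.15817035, -2.14394897,  0.14756309]), 'tvec': array([0.0158544 , 0.55229141, 1.52636999])}
side {'intrinsics': array([[380.72027167,   0.        , 319.52677689],
       [  0.        , 380.72027167, 195.91077352],
       [  0.        ,   0.        ,   1.        ]]), 'rvec': array([ 2.19811803, -0.54301023,  0.26960462]), 'tvec': array([-0.48998139,  0.25186423,  1.04337276])}
```

View pics/top0.png

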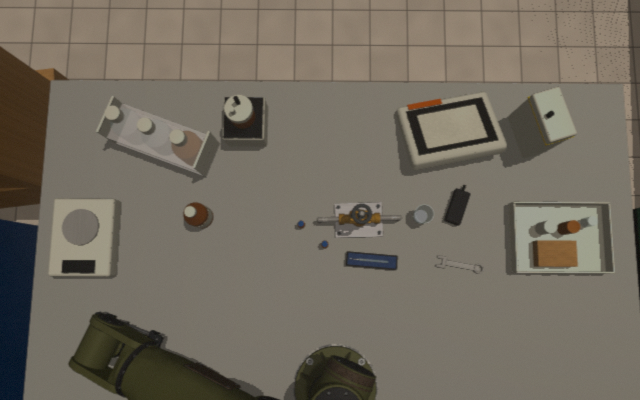

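View pics/side0.png

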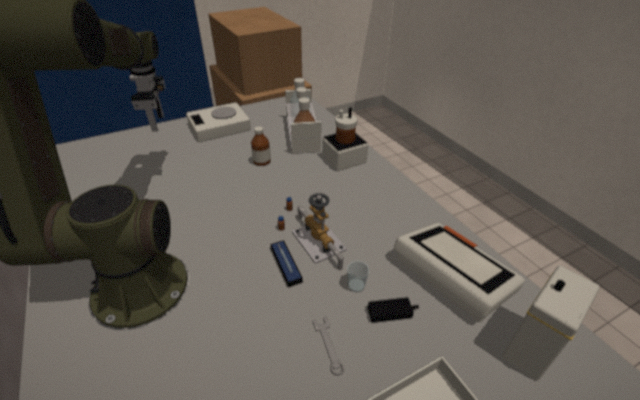

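The top view shows the wheel near (361,214) with the plate around (358,220); the side view shows the wheel near (319,201). The vials are left of the valve at (301,224) and (324,244), and the case is nearer the robot.

```bash
cat > h.py <<'E'
from station import ctrl
import cv2,numpy as np
from scipy.spatial.transform import Rotation as Ro
def ray(n,uv,m=None):
    m=m or ctrl.camera_model(n);K=m["intrinsics"];R=cv2.Rodrigues(np.array(m["rvec"]))[0]
    x=(np.array(uv,float)-K[:2,2])/K[0,0]
    if n=="wrist":
        r=np.hypot(*x);d=np.r_[x*np.sinc(r/np.pi),np.cos(r)]
    else: d=np.r_[x,1]
    d=R.T@(d/np.linalg.norm(d)); return -R.T@m["tvec"],d
def plane(n,uv,z,m=None):
    c,d=ray(n,uv,m);return c+d*(z-c[2])/d[2]
def tri(rs):
    A=sum(np.eye(3)-np.outer(d,d) for c,d in rs);b=sum((np.eye(3)-np.outer(d,d))@c for c,d in rs);return np.linalg.solve(A,b)
def delta(p,yaw):
    "remaining shift in tool axes and turn about tool z, to TCP p with tool down at yaw"
    o=ctrl.get_obs();R=Ro.from_euler('xyz',o["eef_rot"]);G=Ro.from_euler('xyz',[np.pi,0,yaw])
    return np.round(R.inv().apply(np.array(p)-o["ee_pos"]),4),np.round((R.inv()*G).as_rotvec(),3)
E
python3 - <<'E'
from h import *
print(tri([ray("top",(361,214)),ray("side",(319,201))]),plane("top",(361,214),.17))
for p in((301,224),(324,244)):print(plane("top",p,.05))
for p in((422,215),(318,220),(400,218)):print(plane("top",p,.045))
for n,box in(("top",(300,180,420,270)),("side",(270,180,360,270))):
    a,b,c,d=box;i=ctrl.camera(n)[b:d,a:c,::-1];cv2.imwrite(f"pics/{n}1.png",cv2.resize(i,None,fx=6,fy=6,interpolation=2))
E
```

```text
[ 0.51240831 -0.06980169  0.16418504] [ 0.50987435 -0.06870117  0.17      ]
[0.49202862 0.10877708 0.05      ]
[0.43093727 0.03739536 0.05      ]
[ 0.52303513 -0.26561806  0.045     ]
[0.5053069  0.05663123 0.045     ]
[ 0.51322463 -0.19728918  0.045     ]
```

View pics/side1.png

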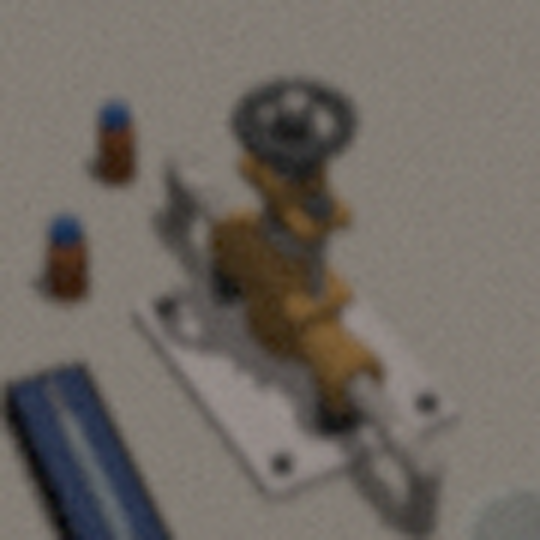

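>>> jog_arm([
  [0, 0, -0.03, 0, 0, 0.14, 1],
  [-0.02, -0.04, -0.02, 0, 0, 0.14, 1],
  [-0.01, -0.045, 0, 0, 0, 0.14, 1],
  [0, 0, 0, 0, 0, 0.14, 1],
  [0, 0, 0, 0, 0, 0.14, 1],
])

```text
time_s: 0.7
ee_pos: [0.1669, 0.4296, 0.256]
eef_rot: [3.141, -0.001, 2.09]
force: [0.1, 0.1, 0.2]
grip_width: 0.0939
grip_force: 0.0
```

Run:
```python
from h import *
o=ctrl.get_obs();print({k:np.round(v,3) for k,v in o.items()});print(delta([.511,-.069,.24],0))
```

```text
{'time_s': np.float64(0.7), 'qpos': array([1.121, 0.06 , 1.685, 0.   , 1.395, 0.602]), 'joint_vel': array([ 3.000e-03,  3.300e-02, -2.900e-02,  0.000e+00, -1.000e-03,
        1.391e+00]), 'tau': array([-3.3000e-02, -4.1692e+01, -3.4712e+01,  6.3000e-02,  4.9000e-02,
       -2.9450e+00]), 'ee_pos': array([0.167, 0.43 , 0.256]), 'eef_rot': array([ 3.141e+00, -1.000e-03,  2.090e+00]), 'force': array([0.108, 0.055, 0.155]), 'moment': array([-0.085, -0.014,  0.009]), 'grip_force': np.float64(0.0), 'grip_width': np.float64(0.094)}
(array([-0.6036,  0.0515,  0.0156]), array([-0.00e+00, -1.00e-03,  2.09e+00]))
```

>>> jog_arm([
  [-0.047, -0.007, 0, 0, 0, 0, 1],
  [-0.047, -0.007, 0, 0, 0, 0, 1],
  [-0.047, -0.007, 0, 0, 0, 0, 1],
  [-0.047, -0.007, 0, 0, 0, 0, 1],
  [-0.047, -0.007, 0, 0, 0, 0, 1],
])

```text
time_s: 1.2
ee_pos: [0.2547, 0.2078, 0.2555]
eef_rot: [3.141, 0.0, 2.097]
force: [1.0, -0.1, -0.7]
grip_width: 0.0937
grip_force: 0.0
```

>>> jog_arm([
  [-0.047, -0.007, 0, 0, 0, 0, 1],
  [-0.047, -0.007, 0, 0, 0, 0, 1],
  [-0.047, -0.007, 0, 0, 0, 0, 1],
  [-0.047, -0.007, 0, 0, 0, 0, 1],
  [-0.03, -0.005, 0, 0, 0, 0, 1],
])

```text
time_s: 1.7
ee_pos: [0.3357, 0.0017, 0.2555]
eef_rot: [3.141, 0.0, 2.094]
force: [0.1, 0.7, -0.2]
grip_width: 0.0941
grip_force: 0.0
```

Run:
```python
from h import *
o=ctrl.get_obs();print({k:np.round(v,3) for k,v in o.items()})
m=ctrl.camera_model("wrist");R=cv2.Rodrigues(np.array(m["rvec"]))[0];T=Ro.from_euler('xyz',o["eef_rot"])
print(m["intrinsics"],T.inv().apply(-R.T@m["tvec"]-o["ee_pos"]),T.inv().as_matrix()@R.T)
cv2.imwrite("pics/w0.png",ctrl.camera("wrist")[:,:,::-1])
print(delta([.511,-.069,.24],0))
```

```text
{'time_s': np.float64(1.7), 'qpos': array([-0.104, -0.245,  1.964, -0.   ,  1.422, -0.627]), 'joint_vel': array([-0.804,  0.244, -0.18 ,  0.004, -0.058, -0.789]), 'tau': array([  4.428, -24.05 , -35.064,  -0.125,   0.207,   0.811]), 'ee_pos': array([0.336, 0.002, 0.256]), 'eef_rot': array([3.141, 0.   , 2.094]), 'force': array([ 0.059,  0.75 , -0.211]), 'moment': array([-0.037, -0.024,  0.042]), 'grip_force': np.float64(0.0), 'grip_width': np.float64(0.094)}
[[309.70691629   0.         322.85332445]
 [  0.         309.70691629 203.59815672]
 [  0.           0.           1.        ]] [ 0.08526521  0.0008887  -0.17990859] [[ 3.00921131e-04 -9.57199271e-01 -2.89429552e-01]
 [ 9.99999725e-01  9.19902542e-05  7.35474461e-04]
 [-6.77370920e-04 -2.89429694e-01  9.57199035e-01]]
(array([-0.1466,  0.1169,  0.0154]), array([1.000e-03, 1.000e-03, 2.093e+00]))
```

View pics/w0.png

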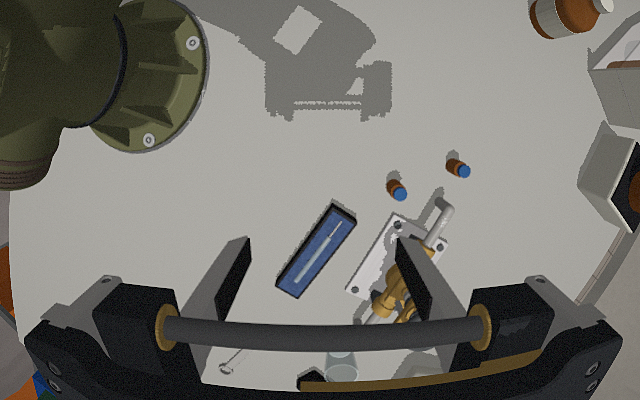

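The wrist view shows the valve plate partly behind the right finger around (400,265), the case at (318,250) and the vials at (397,190) and (458,168). Nothing is in the way, so I'll move over the wheel and wind the yaw back.

>>> jog_arm([
  [-0.037, 0.029, 0, 0, 0, 0, 1],
  [-0.037, 0.029, 0, 0, 0, 0, 1],
  [-0.037, 0.029, 0, 0, 0, 0, 1],
  [-0.035, 0.029, 0, 0, 0, 0, 1],
  [0, 0, 0, 0, 0, 0.145, 1],
])

```text
time_s: 2.25
ee_pos: [0.5116, -0.0653, 0.2528]
eef_rot: [-3.138, -0.002, 1.949]
force: [-1.2, 0.3, -0.9]
grip_width: 0.0938
grip_force: 0.0
```

>>> jog_arm([
  [0, 0, 0, 0, 0, 0.145, 1],
  [0, 0, 0, 0, 0, 0.145, 1],
  [0, 0, 0, 0, 0, 0.145, 1],
  [0, 0, 0, 0, 0, 0.145, 1],
  [0, 0, 0, 0, 0, 0.145, 1],
])

```text
time_s: 2.75
ee_pos: [0.5089, -0.0637, 0.2553]
eef_rot: [-3.141, 0.0, 1.22]
force: [-0.3, 0.3, 0.6]
grip_width: 0.0939
grip_force: 0.0
```

>>> jog_arm([
  [0, 0, 0, 0, 0, 0.145, 1],
  [0, 0, 0, 0, 0, 0.145, 1],
  [0, 0, 0, 0, 0, 0.145, 1],
  [0, 0, 0, 0, 0, 0.145, 1],
  [0, 0, 0, 0, 0, 0.145, 1],
])

```text
time_s: 3.25
ee_pos: [0.5089, -0.0637, 0.2553]
eef_rot: [-3.141, 0.0, 0.495]
force: [0.1, 0.3, 0.6]
grip_width: 0.0939
grip_force: 0.0
```

>>> jog_arm([
  [0, 0, 0, 0, 0, 0.145, 1],
  [0, 0, 0, 0, 0, 0.145, 1],
  [0, 0, 0, 0, 0, 0.145, 1],
  [0, 0, 0, 0, 0, 0.145, 1],
  [0, 0, 0, 0, 0, 0.145, 1],
])

```text
time_s: 3.75
ee_pos: [0.5089, -0.0637, 0.2553]
eef_rot: [3.142, 0.0, -0.23]
force: [0.1, 0.2, 0.1]
grip_width: 0.0943
grip_force: 0.0
```

>>> jog_arm([
  [0, 0, 0, 0, 0, 0.145, 1],
  [0, 0, 0, 0, 0, 0.145, 1],
  [0, 0, 0, 0, 0, 0.145, 1],
  [0, 0, 0, 0, 0, 0.145, 1],
  [0, 0, 0, 0, 0, 0, 1],
])

```text
time_s: 4.25
ee_pos: [0.5089, -0.0638, 0.2553]
eef_rot: [3.141, 0.0, -0.807]
force: [0.4, 0.1, 0.8]
grip_width: 0.094
grip_force: 0.0
```

Run:
```python
from h import *
o=ctrl.get_obs();print({k:np.round(v,3) for k,v in o.items()})
m=ctrl.camera_model("wrist")
i=ctrl.camera("wrist");cv2.imwrite("pics/w1.png",i[:,:,::-1]);np.savez("w1.npz",i=i,**m)
for k in range(5):
    ctrl.camera("wrist") ;o=ctrl.get_obs();print(o['moment'],o['force'],o['tau'][5])
print(delta([.511,-.069,.24],-.9))
```

```text
{'time_s': np.float64(4.25), 'qpos': array([-0.196,  0.181,  1.551,  0.   ,  1.409,  2.181]), 'joint_vel': array([ 0.   , -0.002,  0.001,  0.   ,  0.001, -0.182]), 'tau': array([-4.4000e-02, -4.7295e+01, -3.6364e+01, -3.3000e-02, -6.6000e-02,
        2.8410e+00]), 'ee_pos': array([ 0.509, -0.064,  0.255]), 'eef_rot': array([ 3.141,  0.   , -0.807]), 'force': array([0.405, 0.094, 0.816]), 'moment': array([ 0.024,  0.12 , -0.004]), 'grip_force': np.float64(0.0), 'grip_width': np.float64(0.094)}
[ 0.04474368  0.14591702 -0.00391607] [-0.29215563  0.72391479 -0.59443066] 0.4722730256617069
[0.04484883 0.19829188 0.00137208] [ 0.23499555 -0.29248835  0.00704537] 0.10374901117756963
[0.0597255  0.14990087 0.0136758 ] [-0.65238402 -0.53626138  0.01055109] -0.023587587056681514
[0.07536917 0.11156417 0.04917146] [0.7188079  0.58898292 0.69203465] -0.05795817472971976
[ 0.05325844  0.13284226 -0.00320824] [ 0.64649675 -0.19869046  0.37848228] -0.05927578546106815
(array([0.0051, 0.0021, 0.0154]), array([0.   , 0.   , 0.098]))
```

View pics/w1.png

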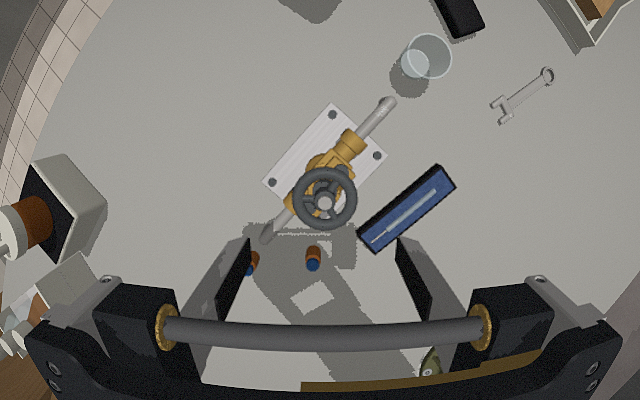

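The wheel ring is centred at about (325,199) in the wrist view, spanning about 294–357 by 168–230. I'll fit it properly.

Run:
```python
from h import *
d=np.load("w1.npz");m={k:d[k] for k in("intrinsics","rvec","tvec")}
hsv=cv2.cvtColor(d["i"],cv2.COLOR_RGB2HSV)
k=((hsv[:,:,2]<110)&(hsv[:,:,1]<70)).astype(np.uint8);b=np.zeros_like(k);cv2.circle(b,(325,199),38,1,-1);k&=b
n,l,s,c=cv2.connectedComponentsWithStats(k);j=1+s[1:,4].argmax();cs=max(cv2.findContours((l==j).astype(np.uint8),0,2)[0],key=cv2.contourArea)
h=cv2.convexHull(cs);e=cv2.fitEllipse(h);print(s[j],e)
for uv in(e[0],(325.5,199)):
  print(plane("wrist",uv,.166,m),tri([ray("wrist",uv,m),ray("top",(361,214))]),tri([ray("wrist",uv,m),ray("side",(319,200.3))]))
p=plane("wrist",e[0],.166,m);print(delta([p[0],p[1],.165],-.9))
```

```text
[ 292  165   66   68 2801] ((324.2561950683594, 199.21490478515625), (64.12776184082031, 74.03387451171875), 27.09527015686035)
[ 0.5138139  -0.06912418  0.166     ] [ 0.51181752 -0.06856949  0.15936183] [ 0.51425451 -0.06953436  0.16649507]
[ 0.51314248 -0.07004864  0.166     ] [ 0.51146256 -0.06902729  0.15916746] [ 0.51373729 -0.07061012  0.16745449]
(array([0.0072, 0.0001, 0.0904]), array([0.   , 0.   , 0.098]))
```

>>> jog_arm([
  [0.007, 0, 0.01, 0, 0, 0.09, 1],
  [0, 0, 0.04, 0, 0, 0, 1],
  [0, 0, 0, 0, 0, 0, 1],
  [0, 0, 0, 0, 0, 0, 1],
])

```text
time_s: 4.95
ee_pos: [0.5138, -0.0689, 0.2061]
eef_rot: [3.141, 0.001, -0.893]
force: [-0.4, 0.2, -0.0]
grip_width: 0.0942
grip_force: 0.0
```

Run:
```python
from h import *
o=ctrl.get_obs();m=ctrl.camera_model("wrist");i=ctrl.camera("wrist")
K=m["intrinsics"];R=cv2.Rodrigues(np.array(m["rvec"]))[0];v=R@np.array([.5135,-.0695,.166])+m["tvec"];t=np.arctan2(np.hypot(v[0],v[1]),v[2]);uv=K[:2,2]+K[0,0]*t*v[:2]/np.hypot(v[0],v[1])
print("pred",uv,o["ee_pos"],o["eef_rot"][2])
hsv=cv2.cvtColor(i,cv2.COLOR_RGB2HSV);k=((hsv[:,:,2]<110)&(hsv[:,:,1]<70)).astype(np.uint8);b=np.zeros_like(k);cv2.circle(b,tuple(int(x) for x in uv),54,1,-1);k&=b
n,l,s,c=cv2.connectedComponentsWithStats(k);j=1+s[1:,4].argmax();h=cv2.convexHull(max(cv2.findContours((l==j).astype(np.uint8),0,2)[0],key=cv2.contourArea));e=cv2.fitEllipse(h);print(s[j],e,plane("wrist",e[0],.166))
cv2.ellipse(i,e,(255,0,0),1);cv2.imwrite("pics/w2.png",i[:,:,::-1])
```

```text
pred [325.02007834 225.8203807 ] [ 0.51376634 -0.06888142  0.2060768 ] -0.8930686998620807
[ 274  180   91   83 4127] ((323.2250061035156, 223.69207763671875), (75.43358612060547, 97.73051452636719), 55.78650665283203) [ 0.51597723 -0.0698224   0.166     ]
```

View pics/w2.png

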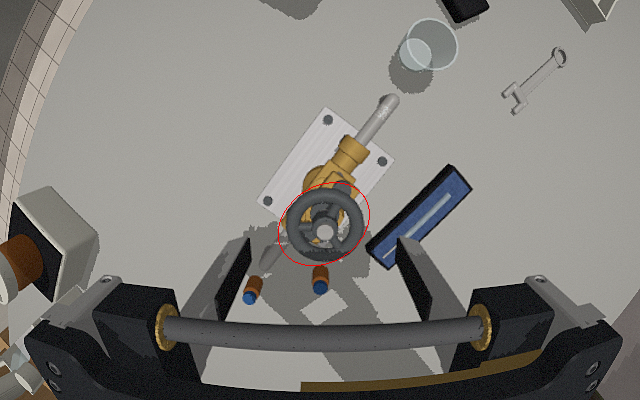

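The ring spans about x 286–364 and y 187–265, so its centre is (325,226). That matches the predicted pixel; the fitted ellipse is off because the mask picked up shadow. Descending and gripping.

>>> jog_arm([
  [0, 0, 0.03, 0, 0, 0, 1],
  [0, 0, 0.028, 0, 0, 0, 1],
  [0, 0, 0, 0, 0, 0, 1],
], squeeze=30)

```text
time_s: 5.3
ee_pos: [0.513, -0.0687, 0.1462]
eef_rot: [3.14, 0.002, -0.894]
force: [0.3, 0.4, 0.7]
grip_width: 0.0942
grip_force: 0.0
```

>>> jog_arm([
  [0, 0, 0, 0, 0, 0, -1],
  [0, 0, 0, 0, 0, 0, -1],
  [0, 0, 0, 0, 0, 0, -1],
  [0, 0, 0, 0, 0, 0, -1],
  [0, 0, 0, 0, 0, 0, -1],
], squeeze=30)

```text
time_s: 5.8
ee_pos: [0.5134, -0.0696, 0.1481]
eef_rot: [3.14, -0.001, -0.894]
force: [-9.4, -7.2, 11.1]
grip_width: 0.0585
grip_force: 30.0
```

```bash
cat > s.py <<'E'
from h import *
M=[];F=[];T=[]
for k in range(4):
    o=ctrl.get_obs();M.append(o['moment']);F.append(o['force']);T.append(o['tau'][5])
    if k<3: ctrl.camera("top")
print(np.round(o['time_s'],2),"p",np.round(o['ee_pos'],4),"yaw",np.round(o['eef_rot'],3),"M",np.round(np.mean(M,0),3),"Mz",np.round(np.array(M)[:,2],3),"F",np.round(np.mean(F,0),2),"t6",np.round(T,3),"q6",round(o['qpos'][5],3),"w",np.round(o['grip_width'],4),np.round(o['grip_force'],1))
E
python3 s.py
```

```text
5.95 p [ 0.5133 -0.0697  0.1481] yaw [ 3.14  -0.    -0.894] M [-0.917  1.629 -0.004] Mz [-0.017 -0.02   0.007  0.014] F [-8.48 -5.54  8.43] t6 [-0.04  -0.024 -0.006 -0.002] q6 2.261 w 0.0583 30.0
```

>>> jog_arm([
  [0, 0.001, -0.0005, 0, 0, 0, -1],
  [0, 0, -0.0004, 0, 0, -0.1, -1],
  [0, 0, -0.0004, 0, 0, -0.1, -1],
  [0, 0, -0.0004, 0, 0, -0.1, -1],
  [0, 0, 0, 0, 0, 0, -1],
], squeeze=30)

```text
time_s: 6.45
ee_pos: [0.5129, -0.0699, 0.1494]
eef_rot: [3.141, -0.0, -0.593]
force: [-2.9, -3.4, 2.4]
grip_width: 0.0585
grip_force: 30.0
```

```bash
python3 s.py
```

```text
6.6 p [ 0.5129 -0.0699  0.1494] yaw [ 3.141 -0.    -0.598] M [-0.703  0.771  0.069] Mz [0.082 0.096 0.06  0.039] F [-3.05 -4.    2.41] t6 [-1.785 -0.781 -0.174  0.012] q6 1.963 w 0.0582 30.0
```

>>> jog_arm([
  [0, 0.0005, -0.0005, 0, 0, -0.14, -1],
  [0, 0, -0.0005, 0, 0, -0.14, -1],
  [0, 0, -0.0006, 0, 0, -0.14, -1],
  [0, 0, -0.0005, 0, 0, -0.14, -1],
  [0, 0, -0.0005, 0, 0, -0.14, -1],
], squeeze=30)

```text
time_s: 7.1
ee_pos: [0.5127, -0.0705, 0.152]
eef_rot: [3.141, 0.0, 0.108]
force: [-3.4, -5.6, 2.9]
grip_width: 0.0588
grip_force: 30.0
```

```bash
cat > g.py <<'E'
from h import *
o=ctrl.get_obs();print(np.round(o['time_s'],2),"p",np.round(o['ee_pos'],4),"yaw",np.round(o['eef_rot'],3),"M",np.round(o['moment'],3),"F",np.round(o['force'],1),"t6",np.round(o['tau'][5],3),"q6",round(o['qpos'][5],3),round(o['joint_vel'][5],3))
E
python3 g.py
```

```text
7.1 p [ 0.5127 -0.0705  0.152 ] yaw [3.141 0.    0.108] M [-1.099  0.704 -0.196] F [-3.4 -5.6  2.9] t6 2.778 q6 1.256 -1.389
```

>>> jog_arm([
  [0, 0, -0.0005, 0, 0, -0.14, -1],
  [0, 0, -0.0005, 0, 0, -0.14, -1],
  [0, 0, -0.0006, 0, 0, -0.14, -1],
  [0, 0, -0.0005, 0, 0, -0.14, -1],
  [0, 0, -0.0005, 0, 0, -0.14, -1],
], squeeze=30)

```text
time_s: 7.6
ee_pos: [0.5129, -0.0709, 0.1547]
eef_rot: [3.14, 0.001, 0.808]
force: [-1.7, -8.6, 1.8]
grip_width: 0.0589
grip_force: 30.0
```

```bash
python3 g.py; python3 s.py
```

```text
7.6 p [ 0.5129 -0.0709  0.1547] yaw [3.14e+00 1.00e-03 8.08e-01] M [-1.619  0.361 -0.175] F [-1.7 -8.6  1.8] t6 2.78 q6 0.556 -1.391
7.75 p [ 0.5129 -0.0709  0.1547] yaw [3.14e+00 1.00e-03 8.03e-01] M [-1.588  0.406  0.025] Mz [-0.175  0.115  0.083  0.076] F [-1.36 -8.44  1.96] t6 [ 2.78   1.877 -2.291 -0.811] q6 0.561 w 0.0586 30.0
```

>>> jog_arm([
  [-0.0009, 0.0008, -0.0001, 0, 0, -0.024, -1],
  [0, 0, -0.0001, 0, 0, -0.024, -1],
  [0, 0, -0.0001, 0, 0, -0.024, -1],
  [0, 0, -0.0001, 0, 0, -0.024, -1],
  [0, 0, -0.0001, 0, 0, -0.024, -1],
])

```text
time_s: 8.25
ee_pos: [0.5129, -0.0712, 0.1551]
eef_rot: [3.141, -0.0, 0.927]
force: [-0.1, -3.4, 5.2]
grip_width: 0.0583
grip_force: 30.0
```

```bash
python3 g.py
```

```text
8.25 p [ 0.5129 -0.0712  0.1551] yaw [ 3.141 -0.     0.927] M [-0.561  0.161 -0.127] F [-0.1 -3.4  5.2] t6 0.402 q6 0.435 -0.241
```

>>> jog_arm([
  [0, 0, -0.0001, 0, 0, -0.024, -1],
  [0, 0, -0.0001, 0, 0, -0.024, -1],
  [0, 0, -0.0001, 0, 0, -0.024, -1],
  [0, 0, -0.0001, 0, 0, -0.024, -1],
  [0, 0, -0.0001, 0, 0, -0.024, -1],
])

```text
time_s: 8.75
ee_pos: [0.513, -0.0713, 0.1556]
eef_rot: [3.141, -0.0, 1.048]
force: [1.9, -4.3, 4.7]
grip_width: 0.0585
grip_force: 30.0
```

```bash
python3 g.py
python3 - <<'E'
from h import *
i=ctrl.camera("side")[180:270,270:360,::-1];cv2.imwrite("pics/side2.png",cv2.resize(i,None,fx=6,fy=6,interpolation=2))
E
```

```text
8.75 p [ 0.513  -0.0713  0.1556] yaw [ 3.141 -0.     1.048] M [-0.679 -0.06  -0.125] F [ 1.9 -4.3  4.7] t6 0.362 q6 0.315 -0.238
```

View pics/side2.png

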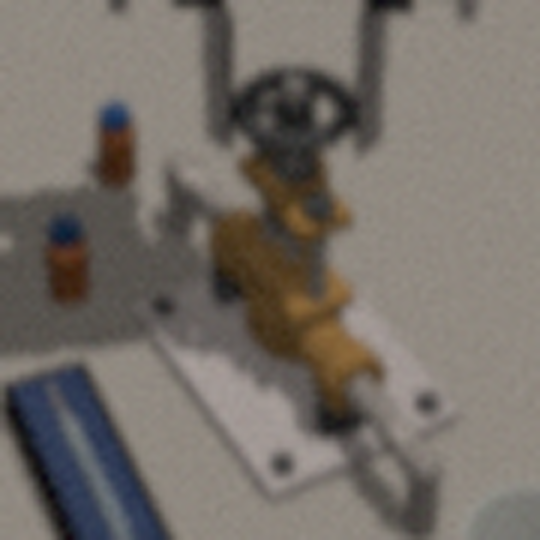

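The grip sits across the wheel at crop (295,110) and the vials haven't moved. The shoulder gap is too small to resolve in this view, so I'll go on by feel.

>>> jog_arm([
  [0, 0, -0.0001, 0, 0, -0.024, -1],
  [0, 0, -0.0001, 0, 0, -0.024, -1],
  [0, 0, -0.0001, 0, 0, -0.024, -1],
  [0, 0, -0.0001, 0, 0, -0.024, -1],
  [0, 0, -0.0001, 0, 0, -0.024, -1],
])

```text
time_s: 9.3
ee_pos: [0.513, -0.0713, 0.1561]
eef_rot: [3.141, -0.0, 1.167]
force: [3.3, -4.8, 4.8]
grip_width: 0.0582
grip_force: 30.0
```

```bash
python3 g.py
```

```text
9.3 p [ 0.513  -0.0713  0.1561] yaw [ 3.141 -0.     1.167] M [-0.865 -0.408 -0.218] F [ 3.3 -4.8  4.8] t6 0.366 q6 0.195 -0.236
```

>>> jog_arm([
  [0, 0, 0, 0, 0, -0.02, -1],
  [0, 0, -0.0001, 0, 0, -0.02, -1],
])

```text
time_s: 9.5
ee_pos: [0.5131, -0.0713, 0.1562]
eef_rot: [3.14, -0.0, 1.207]
force: [2.5, -4.8, 4.9]
grip_width: 0.0583
grip_force: 30.0
```

```bash
python3 s.py
```

```text
9.65 p [ 0.5131 -0.0713  0.1562] yaw [3.14  0.    1.207] M [-0.866 -0.364 -0.037] Mz [-0.112 -0.038 -0.007  0.01 ] F [ 3.   -4.74  4.98] t6 [ 0.274  0.148 -0.34  -0.104] q6 0.155 w 0.0584 30.0
```

>>> jog_arm([
  [-0.0004, 0.0006, -0.0004, 0, 0, -0.024, -1],
  [0, 0, -0.0001, 0, 0, -0.024, -1],
  [0, 0, -0.0001, 0, 0, -0.024, -1],
  [0, 0, -0.0001, 0, 0, -0.024, -1],
  [0, 0, -0.0001, 0, 0, -0.024, -1],
])

```text
time_s: 10.15
ee_pos: [0.5132, -0.0716, 0.1567]
eef_rot: [3.142, -0.0, 1.328]
force: [2.3, -1.2, 2.5]
grip_width: 0.0581
grip_force: 30.0
```

```bash
python3 g.py
```

```text
10.15 p [ 0.5132 -0.0716  0.1567] yaw [ 3.142 -0.     1.328] M [-0.073 -0.344 -0.183] F [ 2.3 -1.2  2.5] t6 0.369 q6 0.033 -0.239
```

>>> jog_arm([
  [0, 0, -0.0001, 0, 0, -0.024, -1],
  [0, 0, -0.0001, 0, 0, -0.024, -1],
  [0, 0, -0.0001, 0, 0, -0.024, -1],
  [0, 0, -0.0001, 0, 0, -0.024, -1],
  [0, 0, -0.0001, 0, 0, -0.024, -1],
])

```text
time_s: 10.65
ee_pos: [0.5132, -0.0717, 0.1572]
eef_rot: [3.141, -0.0, 1.448]
force: [6.6, 0.9, 2.1]
grip_width: 0.0586
grip_force: 30.0
```

```bash
python3 g.py
```

```text
10.65 p [ 0.5132 -0.0717  0.1572] yaw [ 3.141 -0.     1.448] M [ 0.09  -0.809 -0.119] F [6.6 0.9 2.1] t6 0.377 q6 -0.087 -0.237
```

>>> jog_arm([
  [0, 0.0006, -0.0001, 0, 0, -0.024, -1],
  [0, 0, -0.0001, 0, 0, -0.024, -1],
  [0, 0, -0.0001, 0, 0, -0.024, -1],
  [0, 0, -0.0001, 0, 0, -0.024, -1],
  [0, 0, -0.0001, 0, 0, -0.024, -1],
])

```text
time_s: 11.15
ee_pos: [0.5135, -0.0717, 0.1576]
eef_rot: [-3.141, -0.0, 1.568]
force: [-0.2, 2.2, 1.6]
grip_width: 0.0585
grip_force: 30.0
```

```bash
python3 g.py
```

```text
11.15 p [ 0.5135 -0.0717  0.1576] yaw [-3.141 -0.     1.568] M [ 0.308  0.173 -0.168] F [-0.2  2.2  1.6] t6 0.378 q6 -0.207 -0.238
```

>>> jog_arm([
  [0, 0, -0.0001, 0, 0, -0.024, -1],
  [0, 0, -0.0001, 0, 0, -0.024, -1],
  [0, 0, -0.0001, 0, 0, -0.024, -1],
  [0, 0, -0.0001, 0, 0, -0.024, -1],
  [0, 0, -0.0001, 0, 0, -0.024, -1],
])

```text
time_s: 11.65
ee_pos: [0.5136, -0.0718, 0.1582]
eef_rot: [-3.141, -0.0, 1.688]
force: [-0.2, 2.9, 1.9]
grip_width: 0.0584
grip_force: 30.0
```

```bash
python3 g.py
```

```text
11.65 p [ 0.5136 -0.0718  0.1582] yaw [-3.141 -0.     1.688] M [ 0.469  0.159 -0.112] F [-0.2  2.9  1.9] t6 0.384 q6 -0.327 -0.238
```

>>> jog_arm([
  [0, 0, -0.0001, 0, 0, -0.024, -1],
  [0, 0, -0.0001, 0, 0, -0.024, -1],
  [0, 0, -0.0001, 0, 0, -0.024, -1],
  [0, 0, -0.0001, 0, 0, -0.024, -1],
  [0, 0, -0.0001, 0, 0, -0.024, -1],
])

```text
time_s: 12.15
ee_pos: [0.5137, -0.0718, 0.1586]
eef_rot: [-3.142, -0.0, 1.808]
force: [0.6, 2.7, -1.3]
grip_width: 0.0584
grip_force: 30.0
```

```bash
python3 g.py
```

```text
12.15 p [ 0.5137 -0.0718  0.1586] yaw [-3.142 -0.     1.808] M [ 0.529 -0.089 -0.116] F [ 0.6  2.7 -1.3] t6 0.392 q6 -0.447 -0.238
```

>>> jog_arm([
  [0, 0, -0.0001, 0, 0, -0.024, -1],
  [0, 0, 0, 0, 0, -0.024, -1],
  [0, 0, -0.0001, 0, 0, -0.024, -1],
  [0, 0, -0.0001, 0, 0, -0.024, -1],
  [0, 0, -0.0001, 0, 0, -0.024, -1],
])

```text
time_s: 12.65
ee_pos: [0.5138, -0.0718, 0.1592]
eef_rot: [3.141, 0.0, 1.928]
force: [2.7, 4.8, -2.5]
grip_width: 0.058
grip_force: 30.0
```

```bash
python3 g.py
```

```text
12.65 p [ 0.5138 -0.0718  0.1592] yaw [3.141 0.    1.928] M [ 0.611 -0.381 -0.09 ] F [ 2.7  4.8 -2.5] t6 0.394 q6 -0.567 -0.239
```

>>> jog_arm([
  [0.0003, 0.0004, 0, 0, 0, -0.024, -1],
  [0, 0, -0.0001, 0, 0, -0.024, -1],
  [0, 0, -0.0001, 0, 0, -0.024, -1],
  [0, 0, -0.0001, 0, 0, -0.024, -1],
  [0, 0, -0.0001, 0, 0, -0.024, -1],
])

```text
time_s: 13.15
ee_pos: [0.5139, -0.0716, 0.1596]
eef_rot: [-3.141, 0.0, 2.048]
force: [1.0, 0.4, -1.0]
grip_width: 0.0587
grip_force: 30.0
```

```bash
python3 g.py
```

```text
13.15 p [ 0.5139 -0.0716  0.1596] yaw [-3.141  0.     2.048] M [-0.102  0.042 -0.085] F [ 1.   0.4 -1. ] t6 0.392 q6 -0.686 -0.238
```

>>> jog_arm([
  [0, 0, -0.0001, 0, 0, -0.024, -1],
  [0, 0, 0, 0, 0, -0.024, -1],
  [0, 0, -0.0001, 0, 0, -0.024, -1],
  [0, 0, -0.0001, 0, 0, -0.024, -1],
  [0, 0, -0.0001, 0, 0, -0.024, -1],
])

```text
time_s: 13.65
ee_pos: [0.514, -0.0715, 0.16]
eef_rot: [3.142, 0.0, 2.168]
force: [0.9, -0.4, -1.3]
grip_width: 0.0586
grip_force: 30.0
```

```bash
python3 g.py
```

```text
13.65 p [ 0.514  -0.0715  0.16  ] yaw [3.142 0.    2.168] M [-0.237 -0.029 -0.086] F [ 0.9 -0.4 -1.3] t6 0.39 q6 -0.806 -0.239
```

>>> jog_arm([
  [0, 0, 0, 0, 0, -0.024, -1],
  [0, 0, -0.0001, 0, 0, -0.024, -1],
  [0, 0, -0.0001, 0, 0, -0.024, -1],
  [0, 0, -0.0001, 0, 0, -0.024, -1],
  [0, 0, -0.0001, 0, 0, -0.024, -1],
])

```text
time_s: 14.15
ee_pos: [0.5141, -0.0714, 0.1604]
eef_rot: [3.141, 0.0, 2.288]
force: [1.8, -0.6, 0.1]
grip_width: 0.0585
grip_force: 30.0
```

```bash
python3 g.py
```

```text
14.15 p [ 0.5141 -0.0714  0.1604] yaw [3.141 0.    2.288] M [-0.125 -0.228 -0.131] F [ 1.8 -0.6  0.1] t6 0.385 q6 -0.926 -0.238
```

>>> jog_arm([
  [0, 0, -0.0001, 0, 0, -0.024, -1],
  [0, 0, -0.0001, 0, 0, -0.024, -1],
  [0, 0, -0.0001, 0, 0, -0.024, -1],
  [0, 0, -0.0001, 0, 0, -0.024, -1],
  [0, 0, -0.0001, 0, 0, -0.024, -1],
])

```text
time_s: 14.65
ee_pos: [0.5141, -0.0713, 0.1609]
eef_rot: [3.141, 0.0, 2.408]
force: [3.7, 0.7, 0.1]
grip_width: 0.0583
grip_force: 30.0
```

```bash
python3 g.py
```

```text
14.65 p [ 0.5141 -0.0713  0.1609] yaw [3.141 0.    2.408] M [ 0.035 -0.539 -0.085] F [3.7 0.7 0.1] t6 0.385 q6 -1.046 -0.238
```

>>> jog_arm([
  [-0.0003, 0.0002, -0.0001, 0, 0, -0.024, -1],
  [0, 0, -0.0001, 0, 0, -0.024, -1],
  [0, 0, 0, 0, 0, -0.024, -1],
  [0, 0, -0.0001, 0, 0, -0.024, -1],
  [0, 0, -0.0001, 0, 0, -0.024, -1],
])

```text
time_s: 15.15
ee_pos: [0.5143, -0.0714, 0.1613]
eef_rot: [3.141, -0.0, 2.528]
force: [0.5, 2.7, 2.1]
grip_width: 0.0587
grip_force: 30.0
```

```bash
python3 g.py
```

```text
15.15 p [ 0.5143 -0.0714  0.1613] yaw [ 3.141 -0.     2.528] M [ 0.318 -0.126 -0.1  ] F [0.5 2.7 2.1] t6 0.376 q6 -1.166 -0.238
```

>>> jog_arm([
  [0, 0, -0.0002, 0, 0, -0.024, -1],
  [0, 0, -0.0001, 0, 0, -0.024, -1],
  [0, 0, -0.0001, 0, 0, -0.024, -1],
  [0, 0, -0.0001, 0, 0, -0.024, -1],
  [0, 0, -0.0001, 0, 0, -0.024, -1],
])

```text
time_s: 15.65
ee_pos: [0.5143, -0.0713, 0.1618]
eef_rot: [3.141, -0.0, 2.648]
force: [1.8, 3.7, 0.1]
grip_width: 0.0587
grip_force: 30.0
```

```bash
python3 g.py
```

```text
15.65 p [ 0.5143 -0.0713  0.1618] yaw [ 3.141 -0.     2.648] M [ 0.737 -0.34  -0.103] F [1.8 3.7 0.1] t6 0.38 q6 -1.286 -0.238
```

>>> jog_arm([
  [0, 0.0004, -0.0001, 0, 0, -0.024, -1],
  [0, 0, -0.0001, 0, 0, -0.024, -1],
  [0, 0, 0, 0, 0, -0.024, -1],
  [0, 0, -0.0001, 0, 0, -0.024, -1],
  [0, 0, -0.0001, 0, 0, -0.024, -1],
])

```text
time_s: 16.15
ee_pos: [0.5145, -0.0712, 0.1623]
eef_rot: [-3.141, -0.0, 2.768]
force: [-0.7, 2.1, 2.3]
grip_width: 0.0585
grip_force: 30.0
```

```bash
python3 g.py
```

```text
16.15 p [ 0.5145 -0.0712  0.1623] yaw [-3.141 -0.     2.768] M [ 0.342  0.08  -0.095] F [-0.7  2.1  2.3] t6 0.38 q6 -1.405 -0.238
```

>>> jog_arm([
  [0, 0, -0.0001, 0, 0, -0.024, -1],
  [0, 0, -0.0001, 0, 0, -0.024, -1],
  [0, 0, -0.0001, 0, 0, -0.024, -1],
  [0, 0, -0.0001, 0, 0, -0.024, -1],
  [0, 0, -0.0001, 0, 0, -0.024, -1],
])

```text
time_s: 16.65
ee_pos: [0.5145, -0.071, 0.1627]
eef_rot: [3.142, -0.0, 2.888]
force: [0.1, 3.0, 0.1]
grip_width: 0.0583
grip_force: 30.0
```

```bash
python3 g.py
```

```text
16.65 p [ 0.5145 -0.071   0.1627] yaw [ 3.142 -0.     2.888] M [ 0.462  0.033 -0.103] F [0.1 3.  0.1] t6 0.382 q6 -1.525 -0.238
```

>>> jog_arm([
  [0, 0.0002, -0.0001, 0, 0, -0.024, -1],
  [0, 0, -0.0001, 0, 0, -0.024, -1],
  [0, 0, 0, 0, 0, -0.024, -1],
  [0, 0, -0.0001, 0, 0, -0.024, -1],
  [0, 0, -0.0001, 0, 0, -0.024, -1],
])

```text
time_s: 17.15
ee_pos: [0.5146, -0.0709, 0.1632]
eef_rot: [3.142, 0.0, 3.008]
force: [-1.0, 2.9, 0.9]
grip_width: 0.0589
grip_force: 30.0
```

```bash
python3 g.py
```

```text
17.15 p [ 0.5146 -0.0709  0.1632] yaw [3.142 0.    3.008] M [ 0.301  0.105 -0.089] F [-1.   2.9  0.9] t6 0.381 q6 -1.644 -0.239
```

>>> jog_arm([
  [0, 0.0003, -0.0001, 0, 0, -0.024, -1],
  [0, 0, -0.0001, 0, 0, -0.024, -1],
  [0, 0, -0.0001, 0, 0, -0.024, -1],
  [0, 0, -0.0001, 0, 0, -0.024, -1],
  [0, 0, -0.0001, 0, 0, -0.024, -1],
])

```text
time_s: 17.65
ee_pos: [0.5146, -0.0707, 0.1636]
eef_rot: [-3.141, -0.0, 3.128]
force: [-1.1, -1.0, 1.8]
grip_width: 0.0583
grip_force: 30.0
```

```bash
python3 g.py
```

```text
17.65 p [ 0.5146 -0.0707  0.1636] yaw [-3.141 -0.     3.128] M [-0.153  0.19  -0.104] F [-1.1 -1.   1.8] t6 0.385 q6 -1.764 -0.237
```

>>> jog_arm([
  [0, 0, -0.0001, 0, 0, -0.024, -1],
  [0, 0, -0.0001, 0, 0, -0.024, -1],
  [0, 0, -0.0001, 0, 0, -0.024, -1],
  [0, 0, -0.0001, 0, 0, -0.024, -1],
  [0, 0, -0.0001, 0, 0, -0.024, -1],
])

```text
time_s: 18.15
ee_pos: [0.5145, -0.0706, 0.164]
eef_rot: [3.141, -0.0, -3.035]
force: [-0.1, 0.5, -2.0]
grip_width: 0.0586
grip_force: 30.0
```

```bash
python3 g.py
```

```text
18.15 p [ 0.5145 -0.0706  0.164 ] yaw [ 3.141 -0.    -3.035] M [-0.096  0.068 -0.192] F [-0.1  0.5 -2. ] t6 0.316 q6 -1.884 -0.24
```

>>> jog_arm([
  [0, 0, 0, 0, 0, -0.015, -1],
  [0, 0, -0.0001, 0, 0, -0.015, -1],
])

```text
time_s: 18.35
ee_pos: [0.5145, -0.0705, 0.164]
eef_rot: [3.141, -0.0, -3.006]
force: [0.3, -0.4, -3.7]
grip_width: 0.0586
grip_force: 30.0
```

```bash
python3 s.py
```

```text
18.5 p [ 0.5145 -0.0706  0.164 ] yaw [ 3.141 -0.    -3.007] M [-0.077 -0.03  -0.125] Mz [-0.248 -0.115 -0.091 -0.048] F [-0.42 -0.16 -3.9 ] t6 [ 0.062  0.066 -0.365 -0.189] q6 -1.912 w 0.0587 30.0
```

Torque rose steadily to about 0.15 N m above the running value and Fz dropped, so the stem is snug on its stop. Now turning back a quarter turn.

>>> jog_arm([
  [0, 0, 0.0006, 0, 0, 0.1, -1],
  [0, 0, 0.0004, 0, 0, 0.1, -1],
  [0, 0, 0.0004, 0, 0, 0.1, -1],
  [0, 0, 0.0004, 0, 0, 0.1, -1],
  [0, 0, 0.0004, 0, 0, 0.1, -1],
])

```text
time_s: 19.0
ee_pos: [0.5146, -0.071, 0.1623]
eef_rot: [-3.141, 0.0, 2.772]
force: [-2.2, -4.1, 0.7]
grip_width: 0.0584
grip_force: 30.0
```

```bash
python3 g.py
```

```text
19.0 p [ 0.5146 -0.071   0.1623] yaw [-3.141  0.     2.772] M [-0.668  0.484  0.109] F [-2.2 -4.1  0.7] t6 -1.985 q6 -1.408 0.993
```

>>> jog_arm([
  [0, -0.0004, 0.0004, 0, 0, 0.1, -1],
  [0, 0, 0.0003, 0, 0, 0.1, -1],
  [0, 0, 0.0004, 0, 0, 0.1, -1],
  [0, 0, 0.0004, 0, 0, 0.1, -1],
  [0, 0, 0.0004, 0, 0, 0.1, -1],
])

```text
time_s: 19.5
ee_pos: [0.5143, -0.0713, 0.1604]
eef_rot: [-3.141, 0.0, 2.272]
force: [-2.5, -2.6, 0.3]
grip_width: 0.0581
grip_force: 30.0
```

```bash
python3 g.py
```

```text
19.5 p [ 0.5143 -0.0713  0.1604] yaw [-3.141  0.     2.272] M [-0.642  0.731  0.123] F [-2.5 -2.6  0.3] t6 -1.986 q6 -0.909 0.994
```

>>> jog_arm([
  [0, -0.0004, 0.0004, 0, 0, 0.1, -1],
  [0, 0, 0.0003, 0, 0, 0.1, -1],
  [0, 0, 0.0004, 0, 0, 0.1, -1],
  [0, 0, 0.0004, 0, 0, 0.1, -1],
  [0, 0, 0.0004, 0, 0, 0.1, -1],
])

```text
time_s: 20.0
ee_pos: [0.5138, -0.0715, 0.1584]
eef_rot: [-3.141, 0.0, 1.772]
force: [-5.0, -1.4, 1.0]
grip_width: 0.0585
grip_force: 30.0
```

>>> jog_arm([
  [0, 0, 0.0002, 0, 0, 0.04, -1],
  [0, 0, 0.0001, 0, 0, 0.03, -1],
  [0, 0, 0, 0, 0, 0, -1],
  [0, 0, 0, 0, 0, 0, -1],
])

```text
time_s: 20.4
ee_pos: [0.5138, -0.0715, 0.1582]
eef_rot: [-3.141, 0.0, 1.706]
force: [-5.1, -2.6, 2.9]
grip_width: 0.0585
grip_force: 30.0
```

```bash
python3 s.py
```

```text
20.55 p [ 0.5138 -0.0715  0.1582] yaw [-3.141  0.     1.706] M [-0.513  1.142 -0.099] Mz [-0.125 -0.093 -0.087 -0.091] F [-5.18 -2.98  2.57] t6 [-0.064 -0.103 -0.112 -0.114] q6 -0.344 w 0.0586 30.0
```

>>> jog_arm([
  [0, -0.0004, -0.0003, 0, 0, 0, 1],
  [0, 0, 0, 0, 0, 0, 1],
  [0, 0, 0, 0, 0, 0, 1],
  [0, 0, 0, 0, 0, 0, 1],
  [0, 0, 0, 0, 0, 0, 1],
])

```text
time_s: 21.05
ee_pos: [0.5139, -0.0713, 0.1583]
eef_rot: [3.141, 0.0, 1.706]
force: [0.9, 0.5, -1.2]
grip_width: 0.0932
grip_force: 0.0
```

>>> jog_arm([
  [0, 0, -0.01, 0, 0, 0, 1],
  [0, 0, -0.03, 0, 0, 0, 1],
  [0, 0, -0.03, 0, 0, 0, 1],
  [0, 0, -0.02, 0, 0, 0, 1],
  [0, 0, 0, 0, 0, 0, 1],
])

```text
time_s: 21.55
ee_pos: [0.5147, -0.0714, 0.2515]
eef_rot: [3.137, 0.002, 1.706]
force: [0.3, 0.2, -0.2]
grip_width: 0.094
grip_force: 0.0
```

```bash
python3 - <<'E'
from h import *
cv2.imwrite("pics/w3.png",ctrl.camera("wrist")[:,:,::-1])
E
python3 g.py
```

```text
21.6 p [ 0.5141 -0.0714  0.2494] yaw [3.139e+00 1.000e-03 1.706e+00] M [-0.046  0.021 -0.024] F [ 0.   0.8 -0.5] t6 0.0 q6 -0.344 0.001
```

View pics/w3.png

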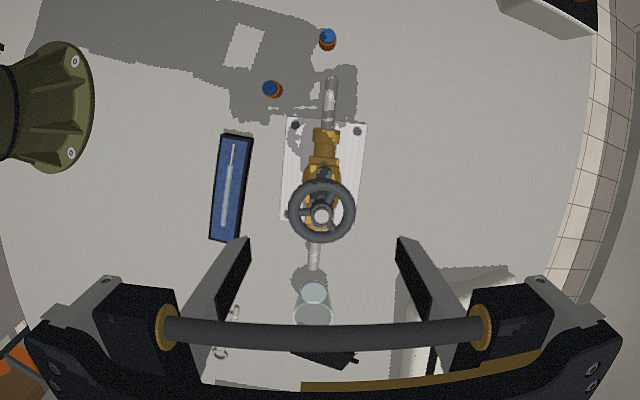

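The gripper is clear of the wheel at (321,211). The vials at (328,38) and (272,89), the case at (231,188) and the beaker at (313,300) are all standing where they were.

```bash
python3 -c "
from station import ctrl
print(ctrl.hand_in())"
```

```text
the job is handed in; nothing more can be done
None
```

I opened the valve about 4.2 rad until the stem came up snug on its stop (about 0.15 N m above running torque), turned it back 1.57 rad, let go of the wheel and handed the job in at about 22 s. The hand-in gave no verdict, and the bystanders in view were undisturbed.

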